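Swing the ring light over the heat sink and switch it on

TASK

Get the inspection stand ready to look at the heat sink: push the ring light's swing arm round with a finger until the ring is centred above the finned heat sink, then press the lamp button fully down and let go, with the ring still centred there. Only push lightly and press: do not grip or lift anything, and leave the three parts in their nests and everything else standing about where it is.

Things in the scene. Friction and masses are not known exactly. Their poses are not given: they have to be found in the camera images.
- stand: Fixed inspection stand: painted grey plate 245 x 290 mm, top 10 mm above the bench. Origin at bench height under the axis of its upright post; x to the plate's back, y left, z up. The plate spans x -0.205 to 0.040, y -0.145 to 0.145. Three square nests (black frames, 48 mm inside, 3 mm high) lie 140 mm from the post axis: straight in front and 0.9 rad to either side.
- light_arm (a joint): Swing arm of the ring light, turning about the post (rad, -1.35 to 1.35). 0: along the stand's -x, to the front; positive is counterclockwise from above, to the stand's right (-y). A level dark steel bar 12 mm wide, 66 to 80 mm above the bench, from the post's round head (34 mm across, top 89 mm above the bench) to the ring. Friction about 0.06 N m: it stays where it is left.
- pivot_point (a point): Point on the arm's turning axis at the height of the middle of the bar, 73 mm above the bench.
- ring_center (a point): Centre of the ring light at the end of the swing arm, 140 mm from the turning axis, 73 mm above the bench. The black ring is 76 mm outside, 56 mm inside, open in the middle, from 65 to 81 mm above the bench; it passes over all the parts below.
- lamp_button (a joint): Spring push button of the lamp, pressed straight down (m): 0 released, 0.006 fully down, which takes 4 N; it springs back. It counts as pressed beyond 0.004.
- lamp_button_top (a point): Centre of the top face of the lamp button, 62 mm above the bench: a plain grey round button 24 mm across, standing 10 mm out of a round black collar (40 mm across) on a black block, at (0.012, 0.115) in the frame of the stand, to the left of the post.
- heatsink_b: The finned heat sink, an aluminium block 30 x 30 mm, 12 mm high with upright fins; loose, lying in one of the three nests (which one varies). Origin at the centre of its underside. Leave it where it lies.
- relay: The relay, a plain black box 22 x 28 x 24 mm high; loose, lying in one of the three nests (which one varies). Origin at the centre of its underside. Leave it where it lies.
- capacitor_0: The capacitor, an upright black cylinder 18 mm across and 32 mm high; loose, lying in one of the three nests (which one varies). Origin at the centre of its underside. Leave it where it lies.
- usb_stick: USB stick 18 x 52 x 9 mm lying on the front left of the base plate; a bystander. Origin at the centre of its underside.
- terminal_block: Terminal block 14 x 52 x 17 mm lying on the front right of the base plate; a bystander. Origin at the centre of its underside.
- solder_spool: Solder spool 64 mm across, 39 mm high, standing behind the stand; a bystander. Origin at the centre of its underside.
- glue_bottle: Glue bottle 31 mm across, 82 mm high, standing behind the stand; a bystander. Origin at the centre of its underside.
Things that resemble listed ones, but are neither listed nor needed, are in the scene too. What is shaped like the heatsink_b but purple or red is not meant.

How it is judged:
By the outcome, as a careful person would: the job done as asked, in the order asked, and still so for the second after the job is handed in, with the robot touching nothing.
It also fails if it takes over 48 s, if anything falls off the work surface, if the arm or the gripper's body presses on something with over 40 N, if the wrist force passes 120 N, or if a joint passes its speed limit or range.

ROBOT

A 6-joint arm with a two-finger parallel gripper is mounted at the origin on a cart in front of the work surface, level with it; the furniture and walls round the work are solid. World frame = base frame: x ahead of the robot, y to its left, z up, the work surface at z = 0. Lengths are in m, angles in rad, forces in N, time in s.
With the tool pointing down it reaches from about 0.3 to 0.95 m from the base axis. Payload 3.1 kg.
Tool frame: the origin (TCP) lies midway between the tips of the shut fingers; the grasp point (between the pads) lies arm.tcp_to_grasp behind it (arm.tcp_to_grasp is the distance from the TCP to the grasp point, in m); z points along the fingers, y is the direction in which the jaws open and shut (so a half turn about z gives the same grasp; the last joint's range is limited). The gripper opens to 85 mm and grips with 20 to 120 N. Pads are 22 mm wide; open, the fingers measure 114 mm over their backs; the gripper's body (76 mm by 85 mm) begins 54 mm behind the grasp point. The pads swing forward as they close: fully open they stand 13 mm farther back than shut.
Start: joints at [-1.302, 0.308, 1.634, -0, 1.2, -0.07], TCP at [0.208, -0.589, 0.231] pointing down, gripper open.
Joint ranges: [-3.06, 3.06], [-0.79, 1.96], [0.05, 2.63], [-1.19, 4.34], [0.05, 2.64], [-2.94, 2.94]. Speed limits (rad/s): [2.79, 2.79, 3.14, 3.14, 3.14, 3.14].

INTERFACE

Orientations are given as a unit quaternion [w, x, y, z].
In Python, from bench import arm gives the robot as it stands. The module is installed in compiled form; this text tells all that it offers.
- The arm moves only by the tool step_arm, never from a script. Its argument "rows" is a list of rows, each an object with "gripper": the gripper command: -1 is fully open, 1 is shut, values between are in proportion; "dp": the shift along the tool's x, y, z in mm, a list of three; "twist": the turn about the tool's z in degrees. In form: [{"gripper": gripper, "dp": [dx, dy, dz], "twist": twist}, ...]. A call has 1 to 12 rows; each row is the pose to reach, as a shift and turn from the pose commanded when the call began, along the tool's axes at that moment; what a row does not reach only later rows make up. A row lasts 1/12 s, in which the tool goes at most 41.7 mm and 7.16 degrees, less where a joint would pass 70% of its speed; a pose out of reach is approached as far as the arm can. A call with a gripper value outside its range is refused whole. The fingers move at their own pace and stop on an object; the grip force is fixed at half the most. Time passes only in rows, so rows that repeat a pose let the fingers close. It gives the time, the measured TCP pose, the force and the opening at its end, in the units of the state.
- arm.get_state(): the state, without advancing time (a new reading comes with each control period).
- arm.read_camera(name): name is "scene" or "top" or "wrist"; returns the picture (384x512x3 uint8, red, green, blue); there is no depth.
- arm.get_calibration(name): a dict with "camera_matrix" (3x3 intrinsics, pixels), "distortion" ([k1, k2, p1, p2, k3] as OpenCV has them; the pictures are not rectified), "position" and "orientation" of the camera in the world; the wrist camera has in their place "T_tool_cam" (4x4, takes a point from camera to tool coordinates, whose origin is the TCP and whose axes are the flange's). Camera axes: x right, y up, looking along -z (the intrinsics and any distortion apply to the point x, -y, -z); pixel columns grow to the right and rows downward; lengths in m; the calibration is good to about 2 mm. A picture is of the moment at which its call begins: read the wrist's pose just before it. get_calibration takes no time and is no camera call.
- arm.finish_job(): hands the job in, once; it reports no verdict.
The state is a dict: "time": time; "q": joint angles; "qd": joint speeds; "effort": joint torques, N m; "position": TCP position; "tcp_rot": TCP orientation; "force": force on the tool from outside, world axes, zero at the start; "ft_torque": the same for the moment, N m; "opening": finger opening in m.
Only numpy, scipy, OpenCV 4.12 (cv2) and the standard library are available. Lean on these libraries where they do the work, as an engineer would, in place of code of your own. Each camera call takes 0.05 s, during which the arm holds its last target.

## Working session

There is one attempt and no reset: what is moved stays moved. The work goes in short steps, Python scripts to look and compute and a tool call to move; the robot and the scene stay as the last step left them, time stands still between calls to the robot, and variables do not carry over. Pictures are saved under pics/ and viewed, and the job is handed in when it is done.

Besides the shell and the picture viewer there is one more tool, called after "Emit:" as name([rows], argument=value, ...), one row to a line, values as JSON. step_arm: Moves the arm, as the interface text tells. Its arguments: {"type":"object","properties":{"rows":{"type":"array"}},"required":["rows"]}

```bash
mkdir -p pics; python3 - <<'E'
from bench import arm
import cv2,numpy as np
s=arm.get_state();print({k:np.round(v,3).tolist() for k,v in s.items()})
print(arm.tcp_to_grasp)
for n in("scene","top"):
    im=arm.read_camera(n);cv2.imwrite(f"pics/{n}0.png",im[:,:,::-1])
    c=arm.get_calibration(n);print(n,{k:np.round(v,4).tolist() for k,v in c.items()})
print(arm.get_calibration("wrist"))
E
```

```text
{'time': 0.0, 'q': [-1.302, 0.309, 1.635, 0.0, 1.2, -0.07], 'qd': [-0.001, -0.001, 0.001, 0.001, 0.0, -0.001], 'effort': [-0.001, -41.526, -27.667, -0.0, 0.01, -0.0], 'position': [0.207, -0.589, 0.23], 'tcp_rot': [-0.001, 0.986, 0.169, -0.0], 'force': [-0.129, 0.022, -0.007], 'ft_torque': [-0.076, 0.01, 0.011], 'opening': 0.085}
0.0187
scene {'camera_matrix': [[350.6961, 0.0, 256.1227], [0.0, 350.6961, 190.9322], [0.0, 0.0, 1.0]], 'distortion': [0.0286, 0.0, 0.0, 0.0, 0.0], 'position': [-0.0547, -0.7734, 0.4329], 'orientation': [0.7554, 0.4704, -0.2328, -0.3922]}
top {'camera_matrix': [[423.4896, 0.0, 259.358], [0.0, 423.4896, 199.8563], [0.0, 0.0, 1.0]], 'distortion': [-0.0449, 0.0, 0.0, 0.0, 0.0], 'position': [0.4839, -0.2953, 0.9464], 'orientation': [0.7119, 0.0077, -0.0359, -0.7014]}
{'camera_matrix': array([[274.35268272,   0.        , 255.78706901],
       [  0.        , 274.35268272, 191.8978944 ],
       [  0.        ,   0.        ,   1.        ]]), 'distortion': array([-0.04578949,  0.        ,  0.        ,  0.        ,  0.        ]), 'T_tool_cam': array([[ 3.00789922e-04,  9.63785422e-01,  2.66678776e-01,
         6.77245950e-02],
       [ 9.99999354e-01, -5.82095699e-04,  9.75801767e-04,
        -1.11727516e-04],
       [ 1.09569609e-03,  2.66678310e-01, -9.63784975e-01,
        -1.43209098e-01],
       [ 0.00000000e+00,  0.00000000e+00,  0.00000000e+00,
         1.00000000e+00]])}
```

View pics/scene0.png

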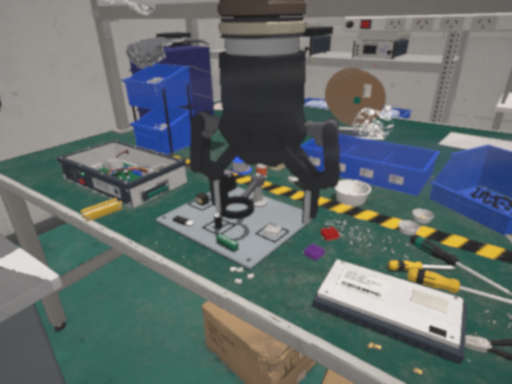

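View pics/top0.png

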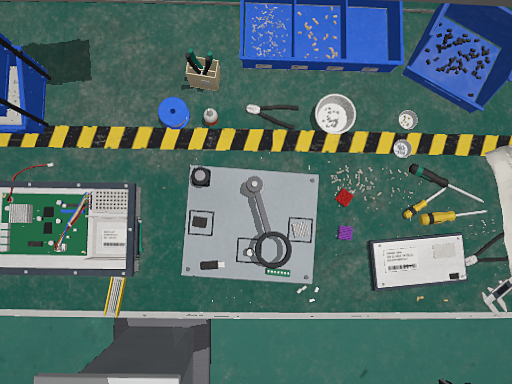

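```bash
cat > h.py <<'E'
import numpy as np,cv2
from scipy.spatial.transform import Rotation as R
from bench import arm
def quat(q): return R.from_quat([q[1],q[2],q[3],q[0]])
def cam(name,state=None):
    c=arm.get_calibration(name)
    if name=="wrist":
        T=np.eye(4);T[:3,:3]=quat(state["tcp_rot"]).as_matrix();T[:3,3]=state["position"]
        T=T@np.array(c["T_tool_cam"]);return c,T[:3,:3],T[:3,3]
    return c,quat(c["orientation"]).as_matrix(),np.array(c["position"])
def ray(name,px,z,state=None):
    c,Rm,p=cam(name,state)
    u=cv2.undistortPoints(np.array(px,float).reshape(-1,1,2),np.array(c["camera_matrix"]),np.array(c["distortion"])).reshape(-1,2)
    d=np.c_[u[:,0],-u[:,1],-np.ones(len(u))]@Rm.T
    return p+d*((z-p[2])/d[:,2])[:,None]
def proj(name,P,state=None):
    c,Rm,p=cam(name,state)
    q=(np.atleast_2d(P)-p)@Rm; q=q*[1,-1,-1]
    return cv2.projectPoints(q,np.zeros(3),np.zeros(3),np.array(c["camera_matrix"]),np.array(c["distortion"]))[0].reshape(-1,2)
E
python3 - <<'E'
import cv2
im=cv2.imread("pics/top0.png")[155:290,172:332]
cv2.imwrite("pics/crop0.png",cv2.resize(im,None,fx=4.4,fy=4.4,interpolation=cv2.INTER_CUBIC))
E
```

```text
(no output)
```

View pics/crop0.png

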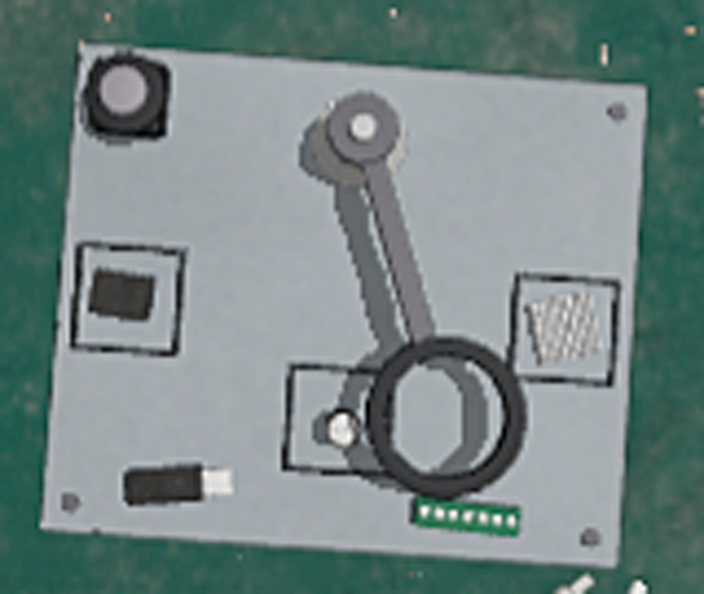

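The crop shows a silver finned block in the right nest (crop 565,328; image 300,230): this is the heat sink. The relay is in the left nest (122,295) and the capacitor in the front nest (342,427). The purple (345,232) and red (344,197) lookalikes lie off the plate. The ring is at crop (446,416) and the button at (126,90).

```bash
python3 - <<'E'
from h import *
im=cv2.imread("pics/top0.png");off=np.array([172,155])
# plate mask: grey not green
b,g,r=[im[:,:,i].astype(int) for i in range(3)]
hsv=cv2.cvtColor(im,cv2.COLOR_BGR2HSV)
m=((hsv[:,:,1]<60)&(hsv[:,:,2]>120)).astype(np.uint8)
M=np.zeros_like(m);M[155:290,172:332]=m[155:290,172:332]
M=cv2.morphologyEx(M,cv2.MORPH_OPEN,np.ones((3,3)))
cs=max(cv2.findContours(M,0,2)[0],key=cv2.contourArea)
W=ray("top",cs.reshape(-1,2),0.010)
rc=cv2.minAreaRect((W[:,:2]*1000).astype(np.float32));print("rect",rc)
def C(x,y,z): return ray("top",[np.array([x,y])/4.4+off],z)[0]*1000
# yaw from corners
for nm,p,z in [("head",(364,125),.089),("button",(126,90),.062),("ring",(446,416),.081),("sink",(565,328),.018),("rnest",(565,330),.013),("fnest",(334,418),.013),("lnest",(129,299),.013)]+[("corner",c,.01) for c in [(80,42),(648,87),(616,566),(40,528)]]:
    print(nm,C(*p,z).round(1))
E
```

```text
rect ((488.61590576171875, -313.7640686035156), (288.2847595214844, 243.51211547851562), 86.73259735107422)
head [ 570.5 -319.2   89. ]
button [ 588.  -206.5   62. ]
ring [ 436.7 -359.3   81. ]
sink [ 477.6 -423.1   18. ]
rnest [ 476.6 -423.8   13. ]
fnest [ 431.3 -308.4   13. ]
lnest [ 489.1 -205.4   13. ]
corner [ 618.1 -177.6   10. ]
corner [ 600.5 -465.8   10. ]
corner [ 358.7 -451.    10. ]
corner [ 375.  -163.4   10. ]
```

Plate fit, head, button, nests and ring radius (139.7 mm) agree within about 2 mm. The arm is at about +0.35 rad and the target is about +0.90 rad. Next I move above the free side of the bar with the fingers shut, turning the tool so its y faces along the push.

Emit:
step_arm([
  {"gripper": 1, "dp": [355, -182, 60], "twist": -29},
  {"gripper": 1, "dp": [355, -182, 60], "twist": -29},
  {"gripper": 1, "dp": [355, -182, 60], "twist": -29},
  {"gripper": 1, "dp": [355, -182, 60], "twist": -29},
  {"gripper": 1, "dp": [355, -182, 60], "twist": -29},
  {"gripper": 1, "dp": [355, -182, 60], "twist": -29},
  {"gripper": 1, "dp": [355, -182, 60], "twist": -29},
  {"gripper": 1, "dp": [355, -182, 60], "twist": -29},
  {"gripper": 1, "dp": [355, -182, 60], "twist": -29},
  {"gripper": 1, "dp": [355, -182, 60], "twist": -29},
  {"gripper": 1, "dp": [355, -182, 60], "twist": -29},
  {"gripper": 1, "dp": [355, -182, 60], "twist": -29},
])

```text
time: 1.1
position: [0.4824, -0.2981, 0.1704]
tcp_rot: [-0.001, 0.911, 0.412, -0.001]
force: [-0.3, -0.4, 0.2]
opening: -0.0002
```

```bash
python3 - <<'E'
from h import *
s=arm.get_state();im=arm.read_camera("wrist");cv2.imwrite("pics/w1.png",im[:,:,::-1])
t=arm.read_camera("top");cv2.imwrite("pics/t1.png",t[:,:,::-1])
print(s["time"],np.round(s["position"],4),np.round(quat(s["tcp_rot"]).as_matrix(),3),s["opening"])
E
```

```text
1.1 [ 0.4824 -0.2981  0.1704] [[ 0.661  0.75  -0.002]
 [ 0.75  -0.661  0.001]
 [-0.    -0.002 -1.   ]] -0.00019468928930712104
```

View pics/w1.png

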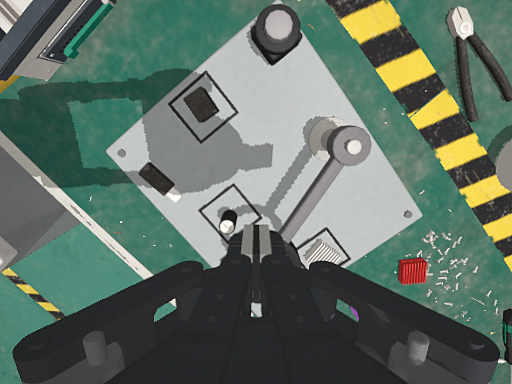

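View pics/t1.png

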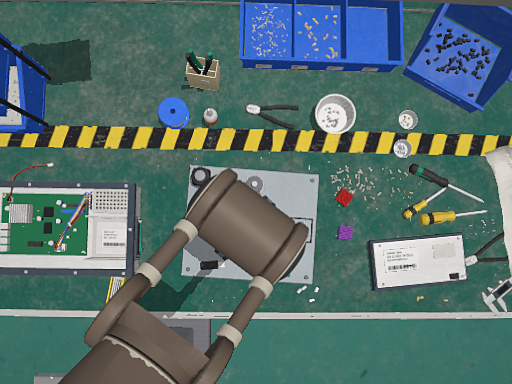

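The wrist view shows the post head at (349,146), the bar running down-left to the shut fingertips at (258,240), and free space below the fingers. Now I descend beside the bar.

Emit:
step_arm([
  {"gripper": 1, "dp": [0, 0, 35], "twist": 0},
  {"gripper": 1, "dp": [0, 0, 70], "twist": 0},
  {"gripper": 1, "dp": [0, 0, 90], "twist": 0},
  {"gripper": 1, "dp": [0, 0, 104], "twist": 0},
  {"gripper": 1, "dp": [0, 0, 104], "twist": 0},
  {"gripper": 1, "dp": [0, 0, 104], "twist": 0},
])

```text
time: 1.7
position: [0.4807, -0.3007, 0.0667]
tcp_rot: [-0.001, 0.913, 0.409, -0.001]
force: [0.8, -0.2, -0.1]
opening: -0.0004
```

```bash
python3 - <<'E'
from h import *
s=arm.get_state();im=arm.read_camera("wrist");cv2.imwrite("pics/w2.png",im[:,:,::-1])
t=arm.read_camera("scene");cv2.imwrite("pics/s2.png",cv2.resize(t[140:290,120:320,::-1],None,fx=4,fy=4))
print(s["time"],np.round(s["position"],4),np.round(quat(s["tcp_rot"]).as_matrix(),3))
E
```

```text
1.7 [ 0.4807 -0.3007  0.0667] [[ 0.665  0.746 -0.002]
 [ 0.746 -0.665  0.001]
 [-0.    -0.002 -1.   ]]
```

View pics/w2.png

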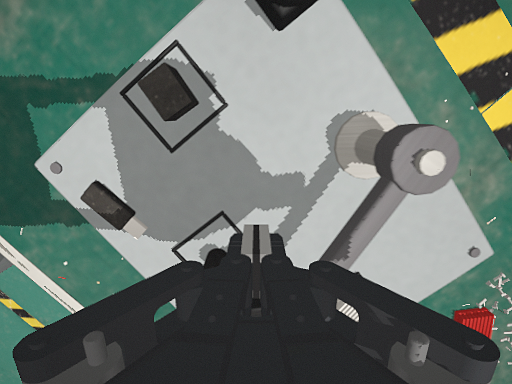

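View pics/s2.png

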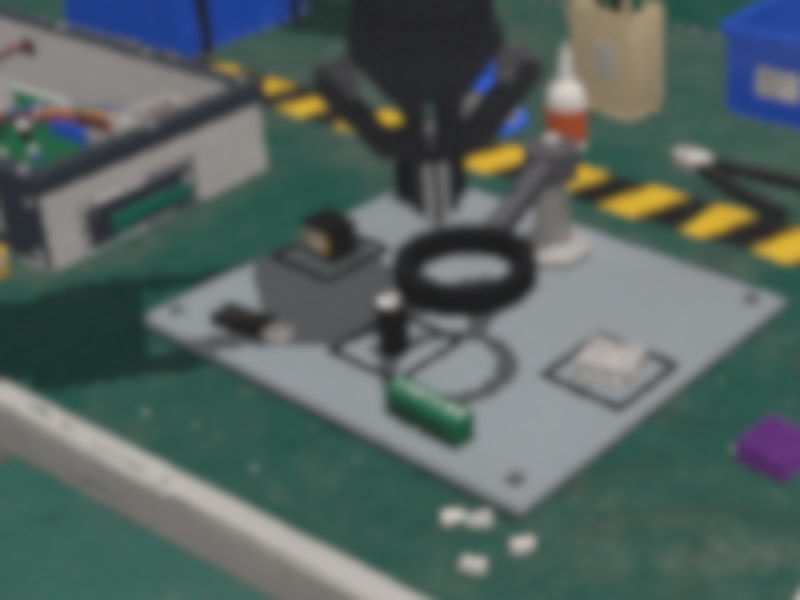

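Shut fingers (tip at 258,228) stand free beside the bar and above the plate, so I push slowly along an arc, stopping short of the target.

Emit:
step_arm([
  {"gripper": 1, "dp": [-3, 11, 0], "twist": 0},
  {"gripper": 1, "dp": [-6, 18, 0], "twist": 0},
  {"gripper": 1, "dp": [-6, 22, 0], "twist": 0},
  {"gripper": 1, "dp": [-9, 25, 0], "twist": 0},
  {"gripper": 1, "dp": [-11, 28, 0], "twist": 0},
  {"gripper": 1, "dp": [-14, 31, 0], "twist": 0},
  {"gripper": 1, "dp": [-17, 34, 0], "twist": 0},
  {"gripper": 1, "dp": [-19, 37, 0], "twist": 0},
  {"gripper": 1, "dp": [-21, 40, 0], "twist": 0},
  {"gripper": 1, "dp": [-23, 43, 0], "twist": 0},
  {"gripper": 1, "dp": [-24, 46, 0], "twist": 0},
  {"gripper": 1, "dp": [-24, 46, 0], "twist": 0},
])

```text
time: 2.8
position: [0.5009, -0.3492, 0.0674]
tcp_rot: [0.001, 0.912, 0.41, 0.0]
force: [0.1, 0.3, 0.5]
opening: 0.0003
```

```bash
python3 - <<'E'
from h import *
s=arm.get_state();im=arm.read_camera("wrist");cv2.imwrite("pics/w3.png",im[:,:,::-1])
t=arm.read_camera("scene");cv2.imwrite("pics/s3.png",cv2.resize(t[140:290,120:320,::-1],None,fx=4,fy=4))
print(s["time"],np.round(s["position"],4),np.round(s["force"],2))
E
```

```text
2.8 [ 0.5009 -0.3492  0.0674] [0.14 0.27 0.47]
```

View pics/w3.png

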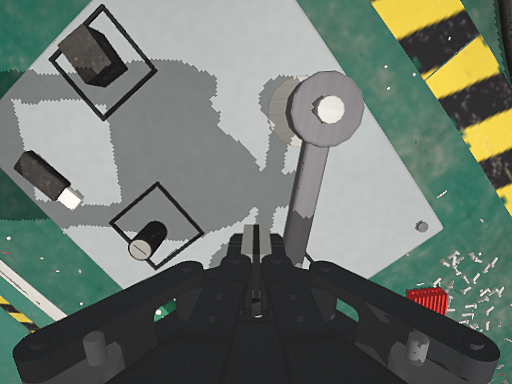

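View pics/s3.png

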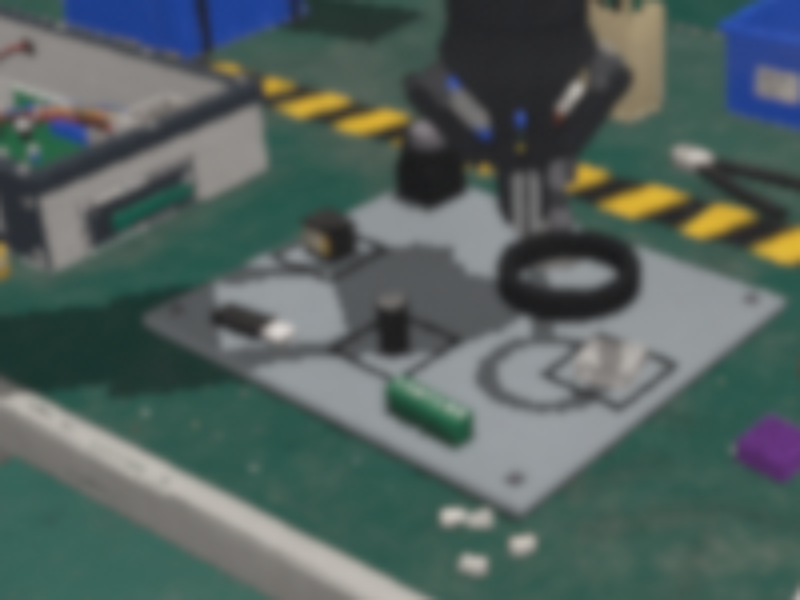

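The arm has swung; the wrist view shows head at (330,108) and bar down to (295,260). Now I measure the bar's angle.

```bash
cat > m.py <<'E'
import sys
from h import *
O=np.array([.571,-.319])
def bar(name,s,rows):
    im=cv2.imread(name);c=arm.get_calibration("wrist")
    g=cv2.cvtColor(im,cv2.COLOR_BGR2GRAY)
    cv2.imwrite(name.replace(".png","c.png"),cv2.resize(im[60:270,230:400],None,fx=3.5,fy=3.5,interpolation=cv2.INTER_CUBIC))
if __name__=="__main__": bar(sys.argv[1],None,None)
E
python3 m.py pics/w3.png
```

```text
(no output)
```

View pics/w3c.png

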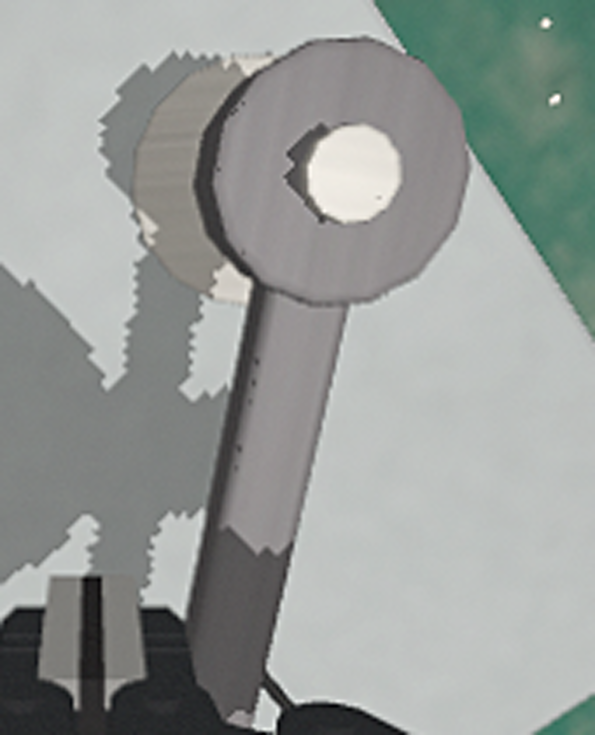

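```bash
python3 - <<'E'
from h import *
s=arm.get_state();off=np.array([230,60])
O=np.array([571,-319.])
print("head",ray("wrist",[np.array([341,171])/3.5+off],.089,s)*1000)
for P in ([(344,320),(316,440),(292,550),(268,660)],[(263,320),(222,500)]):
    W=ray("wrist",np.array(P)/3.5+off,.080,s)[:,:2]*1000
    v=W[0]-W[-1];print(W.round(1),np.arctan2(v[1],v[0]))
    d=(W-O); print("dist from axis line", v[0]/np.hypot(*v)*d[:,1]-v[1]/np.hypot(*v)*d[:,0])
E
```

```text
head [[ 570.63038329 -315.99976842   89.        ]]
[[ 560.8 -333. ]
 [ 547.5 -343.8]
 [ 534.8 -354.4]
 [ 521.1 -365.9]] 0.6924044136779589
dist from axis line [-4.26755088 -4.06021058 -4.14016454 -4.26755088]
[[ 552.5 -325.7]
 [ 532.  -341.8]] 0.6654981297528074
dist from axis line [6.15416034 6.15416034]
```

Bar world angle is ≈0.69 rad and the target is ≈0.84. I push most of the remainder, then back off sideways and rise, to check with the top camera.

Emit:
step_arm([
  {"gripper": 1, "dp": [-1, 3, 0], "twist": 0},
  {"gripper": 1, "dp": [-2, 6, 0], "twist": 0},
  {"gripper": 1, "dp": [-3, 8, 0], "twist": 0},
  {"gripper": 1, "dp": [-3, 9, 0], "twist": 0},
  {"gripper": 1, "dp": [-3, 10, 0], "twist": 0},
  {"gripper": 1, "dp": [-3, 10, 0], "twist": 0},
  {"gripper": 1, "dp": [-3, 10, 0], "twist": 0},
])

```text
time: 3.48
position: [0.5061, -0.3575, 0.0673]
tcp_rot: [0.0, 0.912, 0.41, 0.0]
force: [0.7, -0.2, -1.3]
opening: 0.0003
```

```bash
python3 - <<'E'
from h import *
s=arm.get_state();im=arm.read_camera("wrist");cv2.imwrite("pics/w4.png",im[:,:,::-1])
t=arm.read_camera("top");cv2.imwrite("pics/t4.png",cv2.resize(t[155:290,172:332,::-1],None,fx=4.4,fy=4.4))
print(s["time"],np.round(s["position"],4),np.round(s["force"],2))
import m;m.bar("pics/w4.png",0,0)
E
```

```text
3.4833 [ 0.5061 -0.3575  0.0673] [ 0.66 -0.18 -1.25]
```

View pics/w4c.png

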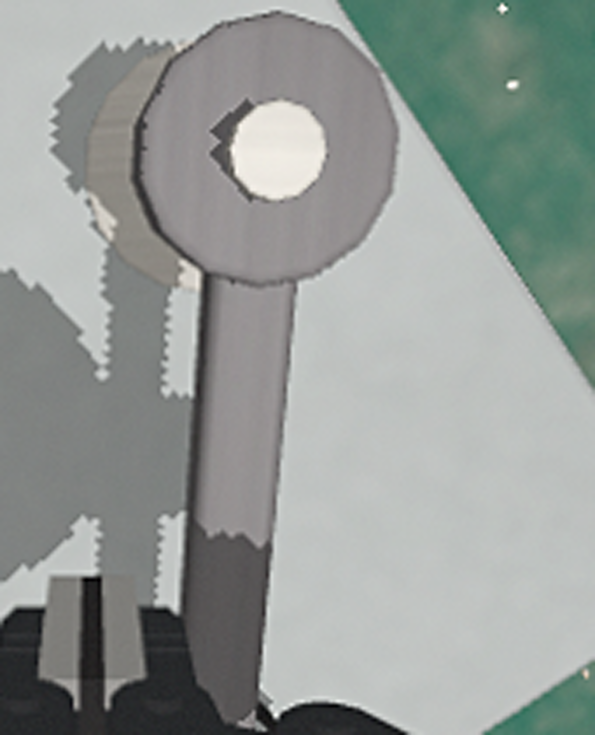

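View pics/t4.png

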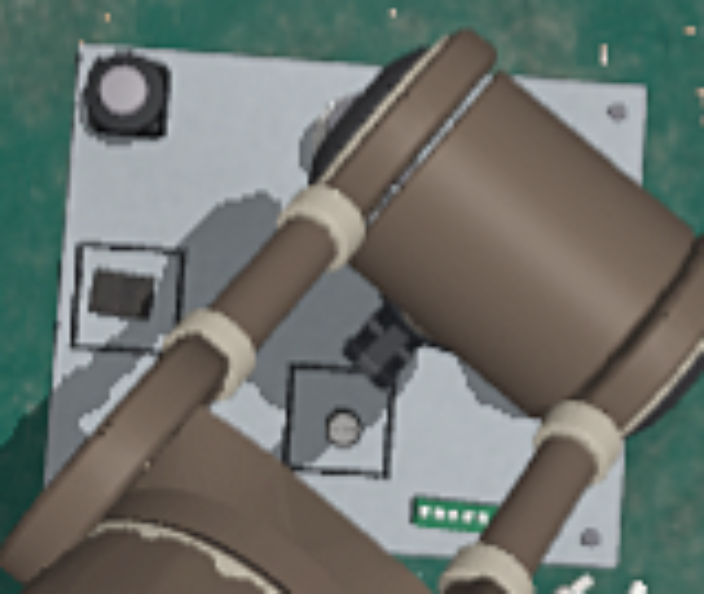

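```bash
python3 - <<'E'
from h import *
s=arm.get_state();off=np.array([230,60])
O=ray("wrist",[np.array([267,148])/3.5+off],.089,s)[0,:2]*1000;print(O)
for P in ([(295,290),(283,420),(271,545),(262,650)],[(207,290),(194,520)]):
    W=ray("wrist",np.array(P)/3.5+off,.080,s)[:,:2]*1000
    v=W[0]-W[-1];print(np.arctan2(v[1],v[0]))
    d=(W-O); print(v[0]/np.hypot(*v)*d[:,1]-v[1]/np.hypot(*v)*d[:,0])
E
```

```text
[ 570.94884199 -316.52037772]
0.8093151275910074
[-6.8239248  -6.77220929 -6.69602416 -6.8239248 ]
0.8198319474274384
[5.24403753 5.24403753]
```

Bar angle ≈0.813 rad, so about 0.028 rad (2 mm at the finger) remains: nudge, back off sideways, then rise.

Emit:
step_arm([
  {"gripper": 1, "dp": [-1, 1, 0], "twist": 0},
  {"gripper": 1, "dp": [-1, 2, 0], "twist": 0},
  {"gripper": 1, "dp": [-1, 2, 0], "twist": 0},
  {"gripper": 1, "dp": [-1, 2, 0], "twist": 0},
  {"gripper": 1, "dp": [-1, -8, 0], "twist": 0},
  {"gripper": 1, "dp": [-1, -25, 0], "twist": 0},
  {"gripper": 1, "dp": [-1, -40, 0], "twist": 0},
  {"gripper": 1, "dp": [-1, -40, -30], "twist": 0},
  {"gripper": 1, "dp": [-1, -40, -60], "twist": 0},
  {"gripper": 1, "dp": [-1, -40, -60], "twist": 0},
])

```text
time: 4.42
position: [0.4784, -0.3338, 0.1332]
tcp_rot: [0.005, 0.912, 0.41, 0.002]
force: [0.9, -0.9, 0.9]
opening: -0.0002
```

```bash
python3 - <<'E'
from h import *
s=arm.get_state()
T=quat(s["tcp_rot"]).as_matrix()
print(np.round(s["position"],4))
for B in ([.589,-.2055,.12],):
    print("to button hover, tool mm",(T.T@(np.array(B)-s["position"])*1000).round(1))
E
```

```text
[ 0.4784 -0.3338  0.1332]
to button hover, tool mm [169.3  -2.5  13.3]
```

Emit:
step_arm([
  {"gripper": 1, "dp": [40, -2, 0], "twist": 0},
  {"gripper": 1, "dp": [80, -2, 0], "twist": 0},
  {"gripper": 1, "dp": [120, -2, 0], "twist": 0},
  {"gripper": 1, "dp": [155, -2, 0], "twist": 0},
  {"gripper": 1, "dp": [169, -2, 0], "twist": 0},
  {"gripper": 1, "dp": [169, -2, 0], "twist": 0},
  {"gripper": 1, "dp": [169, -2, 0], "twist": 0},
])

```text
time: 5.0
position: [0.5857, -0.2032, 0.127]
tcp_rot: [0.0, 0.912, 0.411, -0.001]
force: [-0.2, 0.3, 0.2]
opening: 0.0004
```

```bash
python3 - <<'E'
from h import *
s=arm.get_state();im=arm.read_camera("wrist");cv2.imwrite("pics/w5.png",im[:,:,::-1])
t=arm.read_camera("top");cv2.imwrite("pics/t5r.png",t[:,:,::-1]);cv2.imwrite("pics/t5.png",cv2.resize(t[155:290,172:332,::-1],None,fx=4.4,fy=4.4,interpolation=cv2.INTER_CUBIC))
print(s["time"],np.round(s["position"],4),np.round(s["force"],2))
E
```

```text
5.0 [ 0.5857 -0.2032  0.127 ] [-0.21  0.29  0.2 ]
```

View pics/w5.png

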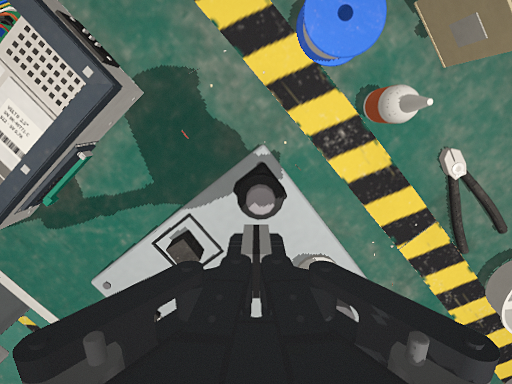

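View pics/t5.png

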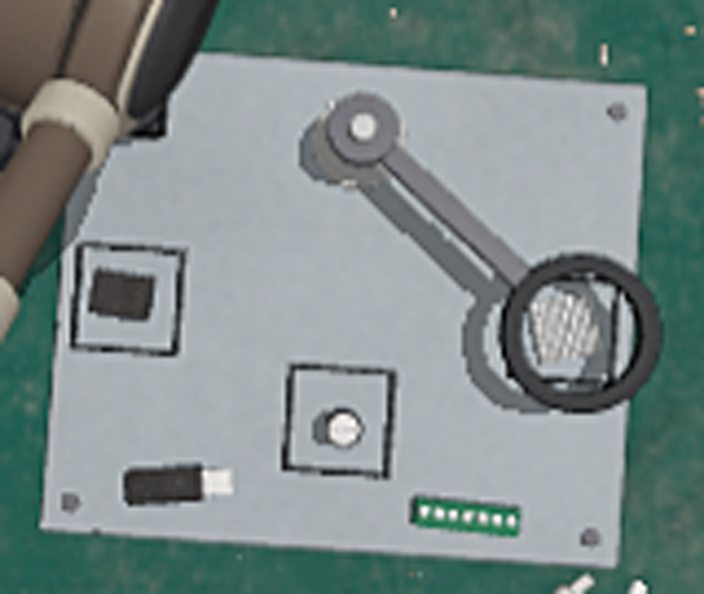

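The top view shows the ring around the heat sink; I measure its centre from the ring's contour, and the button's from the wrist view (261,199).

```bash
python3 - <<'E'
from h import *
im=cv2.imread("pics/t5r.png")
g=im.max(2);m=np.zeros_like(g);x0,y0,x1,y1=283,208,326,252
m[y0:y1,x0:x1]=(g[y0:y1,x0:x1]<75)*255
g2=cv2.morphologyEx(m,cv2.MORPH_OPEN,np.ones((3,3),np.uint8))
c=max(cv2.findContours(g2,0,2)[0],key=cv2.contourArea)
e=cv2.fitEllipse(cv2.convexHull(c));print(e)
W=ray("top",c.reshape(-1,2),.080)*1000
rc=cv2.minEnclosingCircle(W[:,:2].astype(np.float32));print("outer circle",rc)
O=np.array([570.5,-319.1])
rw=ray("top",[e[0]],.081)[0]*1000;rw2=np.array(rc[0])
for r in(rw[:2],rw2): v=O-r;print(r.round(1),np.hypot(*v),np.arctan2(v[1],v[0]))
# heatsink centroid
im0=cv2.imread("pics/top0.png");h=im0[217:241,290:312];mm=np.zeros(im0.shape[:2],np.uint8)
mm[219:239,291:309]=(im0[219:239,291:309].min(2)>190)*255
ys,xs=np.nonzero(mm);r0=cv2.minAreaRect(np.c_[xs,ys].astype(np.float32));print(r0)
S=ray("top",[r0[0]],.022)[0]*1000;v=O-S[:2];print("sink",S,np.hypot(*v),np.arctan2(v[1],v[0]))
s=arm.get_state()
b=ray("wrist",[(261,199)],.062,s)[0];print("button",b*1000)
cv2.imwrite("pics/w5b.png",cv2.resize(cv2.imread("pics/w5.png")[150:250,210:310],None,fx=6,fy=6,interpolation=cv2.INTER_CUBIC))
cv2.imwrite("pics/mm.png",cv2.resize(np.hstack([g2[200:260,275:335],mm[200:260,275:335]]),None,fx=5,fy=5))
E
```

```text
((303.3905029296875, 230.5634307861328), (35.72921371459961, 37.29389572143555), 92.4615478515625)
outer circle ((475.49163818359375, -420.914306640625), 38.80992126464844)
[ 476.1 -420.6] 138.62137431428962 0.8213268666850605
[ 475.5 -420.9] 139.25782510059668 0.819963461042649
((300.558837890625, 228.73529052734375), (12.854386329650879, 13.339459419250488), 75.96376037597656)
sink [ 479.44374701 -422.85101572   22.        ] 138.0417127947705 0.8504719088617128
button [ 590.72661483 -203.82964346   62.        ]
```

View pics/w5b.png

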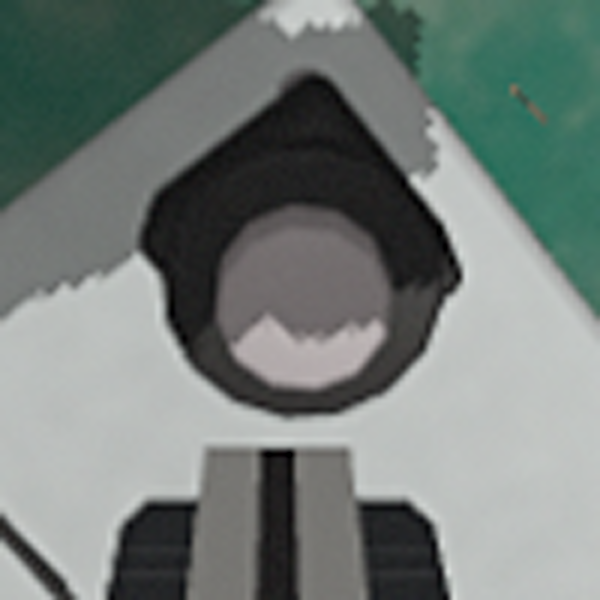

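View pics/mm.png

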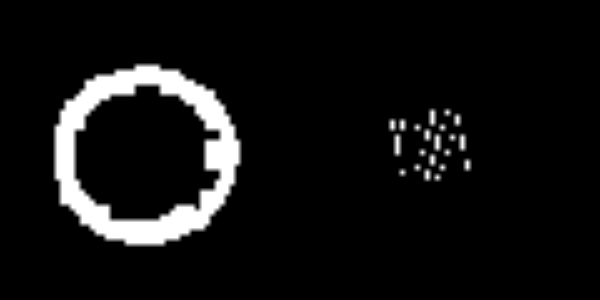

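Ring angle is 0.820 rad. My sink mask caught only highlights, so I refine the sink's centre in an enlarged crop before correcting.

```bash
python3 - <<'E'
import cv2
im=cv2.imread("pics/top0.png")[212:248,282:320]
cv2.imwrite("pics/sink.png",cv2.resize(im,None,fx=15,fy=15,interpolation=cv2.INTER_CUBIC))
E
```

```text
(no output)
```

View pics/sink.png

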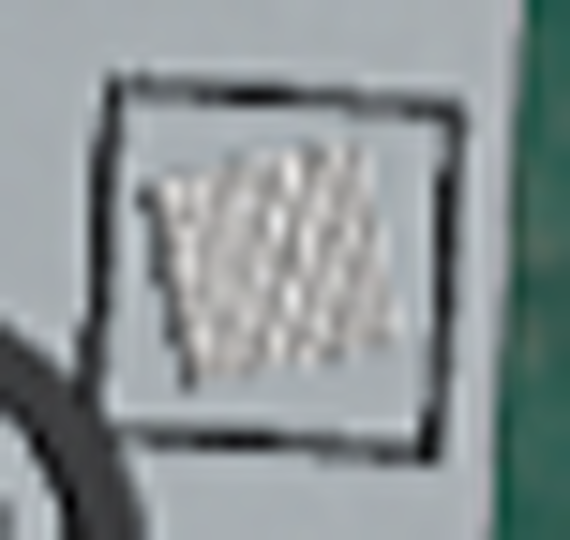

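Sink centre is at px (300.2,228.8), or (479.3,-422.2) mm. Ring centre is (475.8,-420.8) mm, so it is about 3.5 mm short (0.025 rad). I go back for a small extra push.

Emit:
step_arm([
  {"gripper": 1, "dp": [-40, 1, 0], "twist": 0},
  {"gripper": 1, "dp": [-80, 2, 0], "twist": 0},
  {"gripper": 1, "dp": [-120, 3, 0], "twist": 0},
  {"gripper": 1, "dp": [-155, 3, 0], "twist": 0},
  {"gripper": 1, "dp": [-168, 3, 0], "twist": 0},
  {"gripper": 1, "dp": [-168, 3, 0], "twist": 0},
  {"gripper": 1, "dp": [-168, 3, 30], "twist": 0},
  {"gripper": 1, "dp": [-168, 3, 58], "twist": 0},
  {"gripper": 1, "dp": [-168, 3, 60], "twist": 0},
  {"gripper": 1, "dp": [-168, 3, 60], "twist": 0},
  {"gripper": 1, "dp": [-168, 3, 60], "twist": 0},
])

```text
time: 6.02
position: [0.4774, -0.3312, 0.0678]
tcp_rot: [0.0, 0.912, 0.41, 0.0]
force: [0.1, -0.6, 0.3]
opening: -0.0002
```

```bash
python3 - <<'E'
from h import *
s=arm.get_state();T=quat(s["tcp_rot"]).as_matrix();print(s["position"])
print((T.T@(np.array([.5082,-.3608,.067])-s["position"])*1000).round(1))
print((T.T@(np.array([.5061,-.3575,.067])-s["position"])*1000).round(1))
E
```

```text
[ 0.47738042 -0.33123159  0.06782938]
[-1.7 42.7  0.8]
[-0.6 38.9  0.8]
```

Emit:
step_arm([
  {"gripper": 1, "dp": [-2, 12, 0], "twist": 0},
  {"gripper": 1, "dp": [-2, 24, 0], "twist": 0},
  {"gripper": 1, "dp": [-2, 31, 0], "twist": 0},
  {"gripper": 1, "dp": [-2, 35, 0], "twist": 0},
  {"gripper": 1, "dp": [-2, 38, 0], "twist": 0},
  {"gripper": 1, "dp": [-2, 39, 0], "twist": 0},
  {"gripper": 1, "dp": [-2, 40, 0], "twist": 0},
  {"gripper": 1, "dp": [-2, 41, 0], "twist": 0},
  {"gripper": 1, "dp": [-2, 41, 0], "twist": 0},
  {"gripper": 1, "dp": [-2, 41, 0], "twist": 0},
])

```text
time: 6.85
position: [0.5059, -0.3598, 0.0671]
tcp_rot: [-0.0, 0.912, 0.41, -0.0]
force: [-0.1, 1.2, -0.2]
opening: -0.0001
```

```bash
python3 - <<'E'
from h import *
s=arm.get_state();im=arm.read_camera("wrist");cv2.imwrite("pics/w6.png",im[:,:,::-1])
P=[s["position"]]
print(s["time"],np.round(s["position"],4),np.round(s["force"],2))
import m;m.bar("pics/w6.png",0,0)
E
```

```text
6.85 [ 0.5059 -0.3598  0.0671] [-0.13  1.22 -0.15]
```

View pics/w6c.png

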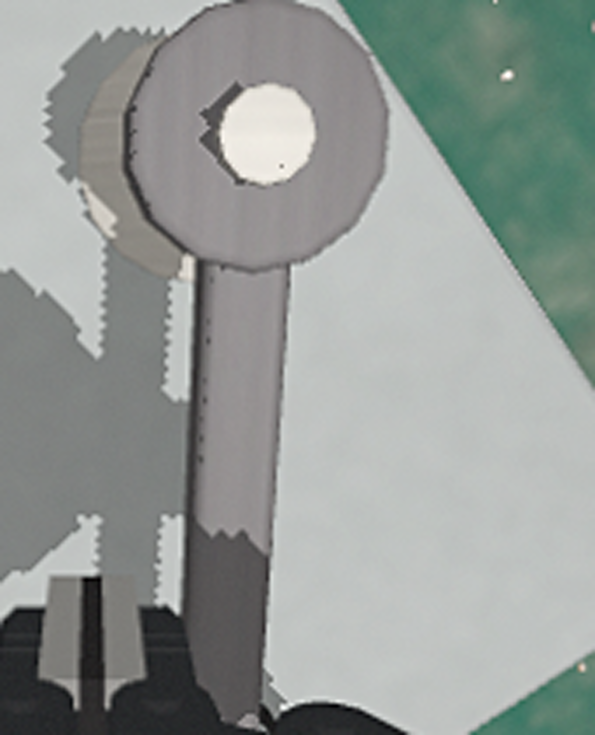

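```bash
python3 - <<'E'
from h import *
s=arm.get_state();off=np.array([230,60])
for P in ([(289,275),(277,420),(270,545),(263,650)],[(201,275),(192,520)]):
    W=ray("wrist",np.array(P)/3.5+off,.080,s)[:,:2]*1000
    v=W[0]-W[-1];print(np.arctan2(v[1],v[0]))
# Canny-based right edge in both pictures, relative to tool
for n in("w4","w6"):
    g=cv2.cvtColor(cv2.imread(f"pics/{n}.png"),cv2.COLOR_BGR2GRAY).astype(float)
    pts=[]
    for y in range(146,238,3):
        r=g[y,298:325];d=np.diff(r);i=int(d.argmax())
        w=d[max(i-1,0):i+2].clip(0);pts.append((298+.5+max(i-1,0)+(w*np.arange(len(w))).sum()/w.sum(),y))
    pts=np.array(pts);W=ray("wrist",pts,.080,s)[:,:2]
    l=cv2.fitLine(W.astype(np.float32),cv2.DIST_HUBER,0,.001,.001).ravel();print(n,np.arctan(l[1]/l[0]))
E
```

```text
0.8299167081454045
0.8380238787084032
w4 0.80557
w6 0.829162
```

Bar angle is now ≈0.829 (0.806 earlier by the same edge fit). About 0.016 rad more is needed, roughly 1.2 mm at the finger.

Emit:
step_arm([
  {"gripper": 1, "dp": [0, 0.6, 0], "twist": 0},
  {"gripper": 1, "dp": [0, 1.2, 0], "twist": 0},
  {"gripper": 1, "dp": [0, 1.2, 0], "twist": 0},
  {"gripper": 1, "dp": [0, 1.2, 0], "twist": 0},
  {"gripper": 1, "dp": [0, 1.2, 0], "twist": 0},
])

```text
time: 7.32
position: [0.5068, -0.3607, 0.0672]
tcp_rot: [-0.0, 0.912, 0.41, -0.0]
force: [-0.9, 0.1, -1.3]
opening: -0.0001
```

```bash
python3 - <<'E'
from h import *
s=arm.get_state();im=arm.read_camera("wrist");cv2.imwrite("pics/w7.png",im[:,:,::-1])
print(s["position"])
for n in("w6","w7"):
    g=cv2.cvtColor(cv2.imread(f"pics/{n}.png"),cv2.COLOR_BGR2GRAY).astype(float)
    pts=[]
    for y in range(146,238,3):
        r=g[y,298:325];d=np.diff(r);i=int(d.argmax())
        w=d[max(i-1,0):i+2].clip(0);pts.append((298+.5+max(i-1,0)+(w*np.arange(len(w))).sum()/w.sum(),y))
    pts=np.array(pts);W=ray("wrist",pts,.080,s)[:,:2]
    l=cv2.fitLine(W.astype(np.float32),cv2.DIST_HUBER,0,.001,.001).ravel();print(n,np.arctan(l[1]/l[0]))
E
```

```text
[ 0.50683083 -0.36070167  0.06715092]
w6 0.8291623
w7 0.8394533
```

Now I back off, rise and move to the button hover for the top check.

Emit:
step_arm([
  {"gripper": 1, "dp": [0, -10, 0], "twist": 0},
  {"gripper": 1, "dp": [0, -25, 0], "twist": 0},
  {"gripper": 1, "dp": [0, -40, 0], "twist": 0},
  {"gripper": 1, "dp": [0, -42, -30], "twist": 0},
  {"gripper": 1, "dp": [0, -42, -60], "twist": 0},
  {"gripper": 1, "dp": [40, -44, -60], "twist": 0},
  {"gripper": 1, "dp": [80, -44, -60], "twist": 0},
  {"gripper": 1, "dp": [120, -44, -60], "twist": 0},
  {"gripper": 1, "dp": [155, -44, -60], "twist": 0},
  {"gripper": 1, "dp": [170, -44, -60], "twist": 0},
  {"gripper": 1, "dp": [170, -44, -60], "twist": 0},
  {"gripper": 1, "dp": [170, -44, -60], "twist": 0},
])

```text
time: 8.37
position: [0.5867, -0.2039, 0.1271]
tcp_rot: [0.0, 0.912, 0.411, -0.0]
force: [-0.8, -0.1, 0.7]
opening: -0.0001
```

```bash
cat > ringm.py <<'E'
from h import *
def ring(fn):
    im=cv2.imread(fn);g=im.max(2);m=np.zeros_like(g);x0,y0,x1,y1=279,205,328,254
    m[y0:y1,x0:x1]=(g[y0:y1,x0:x1]<75)*255
    m=cv2.morphologyEx(m,cv2.MORPH_OPEN,np.ones((3,3),np.uint8))
    c=max(cv2.findContours(m,0,2)[0],key=cv2.contourArea)
    e=cv2.fitEllipse(cv2.convexHull(c))
    W=ray("top",[e[0]],.081)[0]*1000
    c2=cv2.minEnclosingCircle((ray("top",c.reshape(-1,2),.08)[:,:2]*1000).astype(np.float32))
    O=np.array([571.3,-318.5])
    for r in(W[:2],np.array(c2[0])): v=O-r;print(fn,np.round(e[0],2),r.round(1),np.hypot(*v).round(1),np.arctan2(v[1],v[0]).round(4))
E
python3 - <<'E'
from h import *
import ringm
s=arm.get_state();im=arm.read_camera("wrist");cv2.imwrite("pics/w8.png",im[:,:,::-1])
t=arm.read_camera("top");cv2.imwrite("pics/t8r.png",t[:,:,::-1]);cv2.imwrite("pics/t8.png",cv2.resize(t[155:290,172:332,::-1],None,fx=4.4,fy=4.4,interpolation=cv2.INTER_CUBIC))
print(s["time"],np.round(s["position"],4))
ringm.ring("pics/t5r.png");ringm.ring("pics/t8r.png")
for c in [(300.2,228.8),(300.5,228.8)]:
    S=ray("top",[c],.022)[0,:2]*1000;v=np.array([571.3,-318.5])-S;print("sink",S,np.hypot(*v),np.arctan2(v[1],v[0]))
g=cv2.imread("pics/w8.png");cv2.imwrite("pics/w8b.png",cv2.resize(g[140:260,200:320],None,fx=5,fy=5,interpolation=cv2.INTER_CUBIC))
E
```

```text
8.3667 [ 0.5867 -0.2039  0.1271]
pics/t5r.png [303.39 230.56] [ 476.1 -420.6] 139.6 0.8201
pics/t5r.png [303.39 230.56] [ 475.5 -420.9] 140.2 0.8187
pics/t8r.png [303.84 230.  ] [ 477.2 -421.5] 139.5 0.8307
pics/t8r.png [303.84 230.  ] [ 476.6 -420.9] 139.5 0.8245
sink [ 479.29226464 -422.06219189] 138.529964107913 0.844410512274308
sink [ 479.30068121 -422.7226395 ] 139.01882333947273 0.8476111125476111
```

View pics/t8.png

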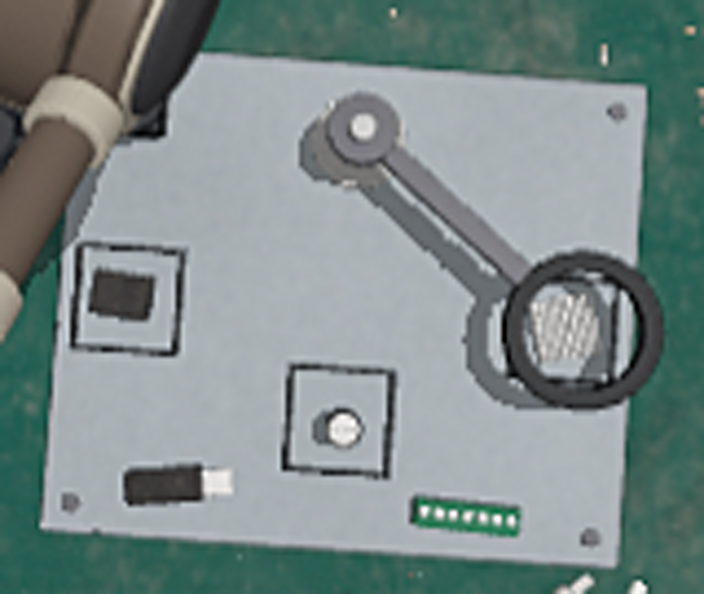

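View pics/w8b.png

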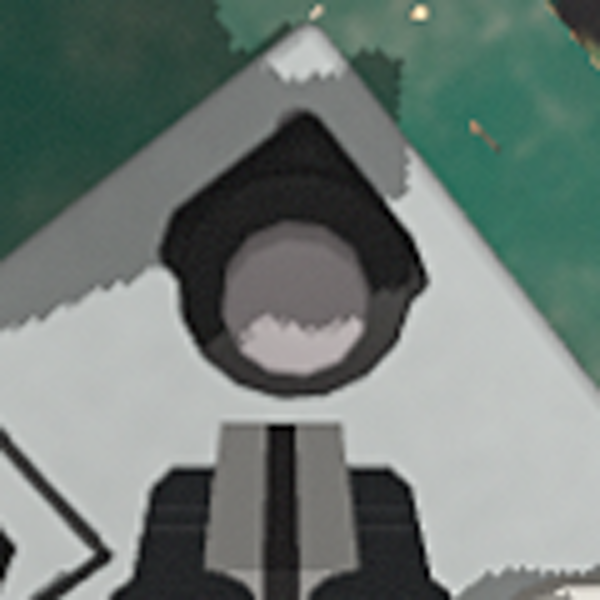

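The ring reads 0.825–0.831 rad against 0.845 for the sink, about 2 mm short. I check this with a sub-pixel radial edge fit before deciding.

```bash
python3 - <<'E'
from h import *
def fit(fn,z,c0,rad,O):
    g=cv2.imread(fn).max(2).astype(np.float32);c=np.array(c0,float)
    for k in range(4):
        pts=[]
        for a in np.linspace(0,2*np.pi,90,endpoint=False):
            rr=np.arange(rad-4,rad+4,.1)
            p=cv2.remap(g,(c[0]+rr*np.cos(a)).astype(np.float32)[None],(c[1]+rr*np.sin(a)).astype(np.float32)[None],cv2.INTER_LINEAR)[0]
            d=np.diff(cv2.GaussianBlur(p[None],(1,1),0)[0]);d=np.convolve(d,np.ones(8),'same')
            i=d.argmax()
            if d[i]>15: pts.append((c[0]+rr[i]*np.cos(a),c[1]+rr[i]*np.sin(a)))
        pts=np.array(pts,np.float32);e=cv2.fitEllipseDirect(pts);c=np.array(e[0])
    W=ray("top",[c],z)[0,:2]*1000
    v=O-W;print(fn,len(pts),np.round(e[0],2),np.round(e[1],2),W.round(1),np.hypot(*v).round(1),np.arctan2(v[1],v[0]).round(4));return W
O=np.array([571.3,-318.5])
H=fit("pics/top0.png",.089,(254.3,183.0),8.3,O)
fit("pics/top0.png",.081,(273,249.1),18.3,H)
fit("pics/t5r.png",.081,(303.4,230.5),18.3,H)
fit("pics/t8r.png",.081,(303.9,229.9),18.3,H)
for c in [(300.2,228.8),(300.5,228.8)]:
    S=ray("top",[c],.022)[0,:2]*1000;v=H-S;print("sink",S,np.hypot(*v),np.arctan2(v[1],v[0]))
s=arm.get_state();T=quat(s["tcp_rot"]).as_matrix();print(s["position"])
bw=ray("wrist",[(200+297/5,140+299/5)],.062,s)[0];bt=ray("top",[(172+126.5/4.4-.5,155+90.5/4.4-.5)],.062)[0];print("button",bw*1000,bt*1000)
E
```

```text
pics/top0.png 85 [253.73 184.04] [16.91 17.67] [ 569.2 -317.2] 2.5 -0.5647
pics/top0.png 90 [272.3  249.87] [37.41 38.47] [ 436.  -357.2] 139.1 0.2916
pics/t5r.png 90 [301.66 230.91] [33.13 37.82] [ 475.3 -417. ] 137.1 0.8161
pics/t8r.png 90 [302.48 230.17] [34.19 36.9 ] [ 476.8 -418.7] 137.3 0.8326
sink [ 479.29226464 -422.06219189] 138.1534377115239 0.8620763543606713
sink [ 479.30068121 -422.7226395 ] 138.65005492767662 0.865222773121291
[ 0.58582463 -0.20525203  0.12698353]
button [ 590.28257542 -204.28222332   62.        ] [ 588.81324257 -205.69507498   62.        ]
```

All fits say 0.015–0.02 rad is missing. I reverse the commanded path exactly and push 1.3 mm farther, then come back.

Emit:
step_arm([
  {"gripper": 1, "dp": [-40, 0, 0], "twist": 0},
  {"gripper": 1, "dp": [-80, 0, 0], "twist": 0},
  {"gripper": 1, "dp": [-120, 0, 0], "twist": 0},
  {"gripper": 1, "dp": [-155, 2, 0], "twist": 0},
  {"gripper": 1, "dp": [-170, 2, 0], "twist": 0},
  {"gripper": 1, "dp": [-170, 2, 30], "twist": 0},
  {"gripper": 1, "dp": [-170, 2, 60], "twist": 0},
  {"gripper": 1, "dp": [-170, 14, 60], "twist": 0},
  {"gripper": 1, "dp": [-170, 26, 60], "twist": 0},
  {"gripper": 1, "dp": [-170, 34, 60], "twist": 0},
  {"gripper": 1, "dp": [-170, 38, 60], "twist": 0},
  {"gripper": 1, "dp": [-170, 41, 60], "twist": 0},
])

```text
time: 9.47
position: [0.5046, -0.3601, 0.0678]
tcp_rot: [0.0, 0.912, 0.409, 0.0]
force: [0.4, -0.2, 0.7]
opening: -0.0003
```

Emit:
step_arm([
  {"gripper": 1, "dp": [0, 1.5, 0], "twist": 0},
  {"gripper": 1, "dp": [0, 3, 0], "twist": 0},
  {"gripper": 1, "dp": [0, 3.6, 0], "twist": 0},
  {"gripper": 1, "dp": [0, 4.3, 0], "twist": 0},
  {"gripper": 1, "dp": [0, 4.3, 0], "twist": 0},
  {"gripper": 1, "dp": [0, 4.3, 0], "twist": 0},
])

```text
time: 9.97
position: [0.5078, -0.3613, 0.0672]
tcp_rot: [-0.0, 0.912, 0.41, -0.0]
force: [-0.7, 0.6, 0.3]
opening: -0.0002
```

Emit:
step_arm([
  {"gripper": 1, "dp": [0, -10, 0], "twist": 0},
  {"gripper": 1, "dp": [0, -25, 0], "twist": 0},
  {"gripper": 1, "dp": [0, -40, 0], "twist": 0},
  {"gripper": 1, "dp": [0, -43, -30], "twist": 0},
  {"gripper": 1, "dp": [0, -43, -60], "twist": 0},
  {"gripper": 1, "dp": [40, -45, -60], "twist": 0},
  {"gripper": 1, "dp": [80, -45, -60], "twist": 0},
  {"gripper": 1, "dp": [120, -45, -60], "twist": 0},
  {"gripper": 1, "dp": [155, -45, -60], "twist": 0},
  {"gripper": 1, "dp": [173, -45, -60], "twist": 0},
  {"gripper": 1, "dp": [173, -45, -60], "twist": 0},
  {"gripper": 1, "dp": [173, -45, -60], "twist": 0},
])

```text
time: 10.97
position: [0.5892, -0.2012, 0.1272]
tcp_rot: [0.0, 0.912, 0.411, -0.0]
force: [-0.0, -0.5, -0.4]
opening: 0.0
```

```bash
python3 - <<'E'
from h import *
import ringm
S=[];
s=arm.get_state();im=arm.read_camera("wrist");cv2.imwrite("pics/w9.png",im[:,:,::-1])
t=arm.read_camera("top");cv2.imwrite("pics/t9r.png",t[:,:,::-1]);cv2.imwrite("pics/t9.png",cv2.resize(t[200:260,272:336,::-1],None,fx=9,fy=9,interpolation=cv2.INTER_CUBIC))
print(s["time"],np.round(s["position"],4))
ringm.ring("pics/t9r.png")
g=cv2.imread("pics/w9.png");cv2.imwrite("pics/w9b.png",cv2.resize(g[140:260,200:320],None,fx=5,fy=5,interpolation=cv2.INTER_CUBIC))
for z in(.065,.081):print(proj("top",[.4793,-.4224,z]))
E
```

```text
10.9667 [ 0.5892 -0.2012  0.1272]
pics/t9r.png [304.55 229.25] [ 478.8 -422.9] 139.5 0.8459
pics/t9r.png [304.55 229.25] [ 478.2 -423.3] 140.2 0.8446
[[303.16797642 228.93797007]]
[[304.2861006  228.99337513]]
```

View pics/t9.png

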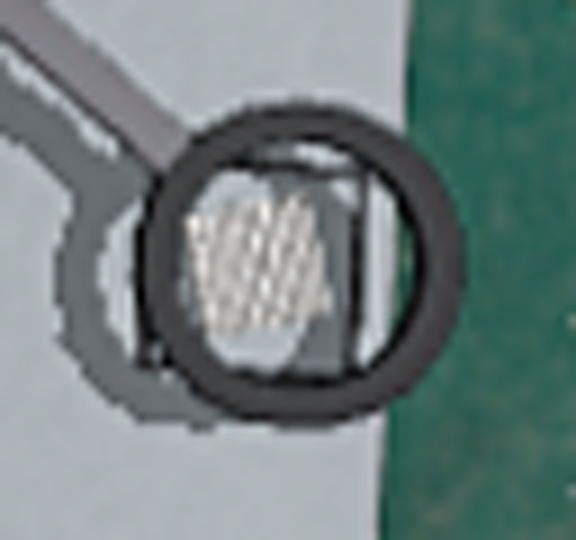

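View pics/w9b.png

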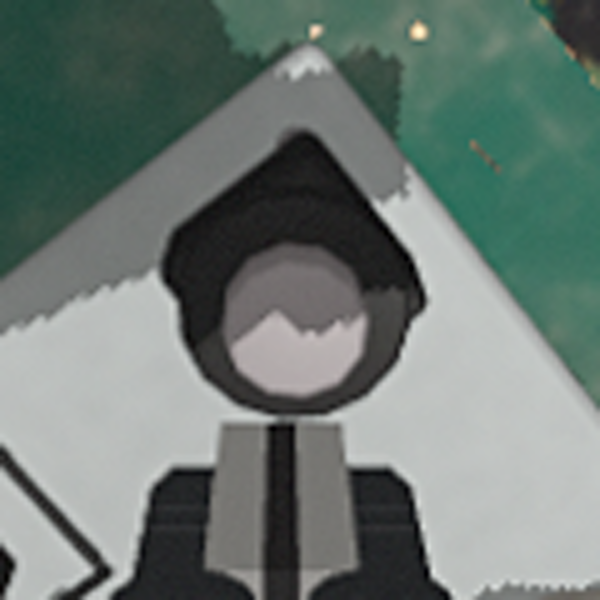

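Ring centre is now (478.8,-422.9) mm, 0.845 rad, within 1 mm of the sink. The button is offset about (-1, +2.4) mm in tool axes, so I go over it and down close to its top.

Emit:
step_arm([
  {"gripper": 1, "dp": [-1, 2.4, 0], "twist": 0},
  {"gripper": 1, "dp": [-1, 2.4, 25], "twist": 0},
  {"gripper": 1, "dp": [-1, 2.4, 50], "twist": 0},
  {"gripper": 1, "dp": [-1, 2.4, 60], "twist": 0},
  {"gripper": 1, "dp": [-1, 2.4, 60], "twist": 0},
  {"gripper": 1, "dp": [-1, 2.4, 60], "twist": 0},
])

```text
time: 11.57
position: [0.5894, -0.2054, 0.0668]
tcp_rot: [-0.001, 0.912, 0.409, -0.001]
force: [0.2, 0.5, 0.4]
opening: 0.0001
```

```bash
python3 - <<'E'
from h import *
s=arm.get_state();im=arm.read_camera("wrist");cv2.imwrite("pics/w10.png",cv2.resize(im[140:260,200:320,::-1],None,fx=5,fy=5,interpolation=cv2.INTER_CUBIC))
t=arm.read_camera("scene");cv2.imwrite("pics/s10.png",cv2.resize(t[140:290,120:320,::-1],None,fx=4,fy=4))
print(s["time"],np.round(s["position"],4),np.round(s["force"],2))
E
```

```text
11.5667 [ 0.5894 -0.2054  0.0668] [0.15 0.49 0.43]
```

View pics/w10.png

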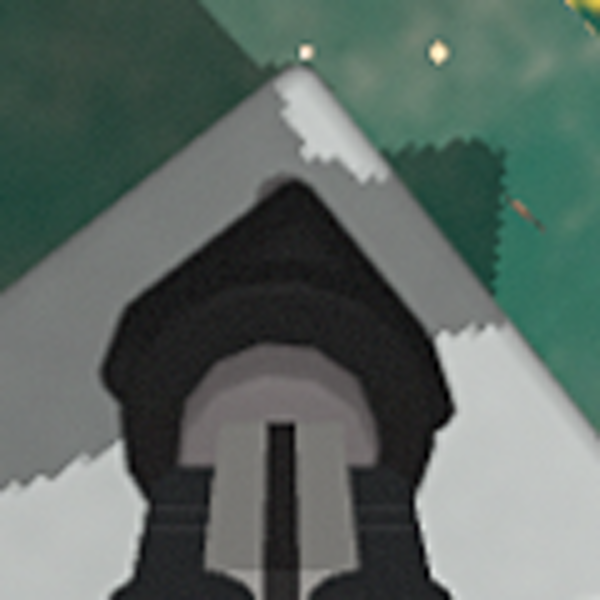

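View pics/s10.png

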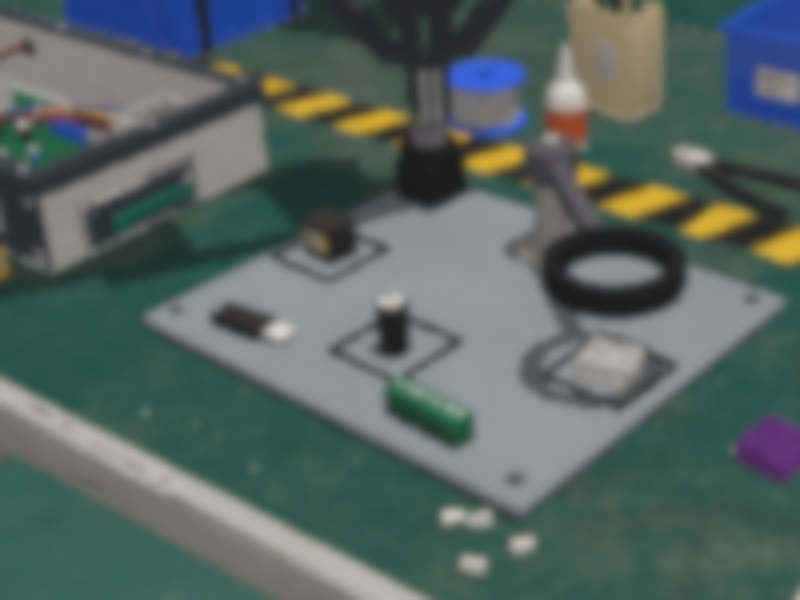

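The fingertip is centred over the grey button. I press down in steps and watch the force.

Emit:
step_arm([
  {"gripper": 1, "dp": [0, 0, 4], "twist": 0},
  {"gripper": 1, "dp": [0, 0, 6], "twist": 0},
  {"gripper": 1, "dp": [0, 0, 8], "twist": 0},
  {"gripper": 1, "dp": [0, 0, 9], "twist": 0},
  {"gripper": 1, "dp": [0, 0, 9], "twist": 0},
  {"gripper": 1, "dp": [0, 0, 9], "twist": 0},
])

```text
time: 12.17
position: [0.5912, -0.2052, 0.059]
tcp_rot: [0.001, 0.912, 0.41, 0.001]
force: [1.4, -1.4, 3.6]
opening: 0.0004
```

Emit:
step_arm([
  {"gripper": 1, "dp": [0, 0, 1], "twist": 0},
  {"gripper": 1, "dp": [0, 0, 2], "twist": 0},
  {"gripper": 1, "dp": [0, 0, 2], "twist": 0},
  {"gripper": 1, "dp": [0, 0, 2], "twist": 0},
])

```text
time: 12.5
position: [0.5912, -0.2051, 0.0568]
tcp_rot: [0.001, 0.912, 0.41, 0.001]
force: [2.9, -1.2, 3.4]
opening: 0.0001
```

Emit:
step_arm([
  {"gripper": 1, "dp": [0, 0, 1], "twist": 0},
  {"gripper": 1, "dp": [0, 0, 1.5], "twist": 0},
  {"gripper": 1, "dp": [0, 0, 1.5], "twist": 0},
  {"gripper": 1, "dp": [0, 0, 1.5], "twist": 0},
])

```text
time: 12.83
position: [0.5912, -0.2052, 0.056]
tcp_rot: [0.001, 0.912, 0.41, 0.001]
force: [1.0, -1.0, 7.6]
opening: -0.0001
```

Force 7.6 N, above the 4 N needed, and the tip has gained only 0.8 mm for 1.5 mm commanded, so it is bottoming. One more millimetre to be sure, then release and look.

Emit:
step_arm([
  {"gripper": 1, "dp": [0, 0, 1], "twist": 0},
  {"gripper": 1, "dp": [0, 0, 1], "twist": 0},
  {"gripper": 1, "dp": [0, 0, 1], "twist": 0},
])

```text
time: 13.08
position: [0.5913, -0.2052, 0.056]
tcp_rot: [0.001, 0.912, 0.41, 0.0]
force: [-0.9, -0.6, 12.4]
opening: -0.0001
```

Emit:
step_arm([
  {"gripper": 1, "dp": [0, 0, -5], "twist": 0},
  {"gripper": 1, "dp": [0, 0, -20], "twist": 0},
  {"gripper": 1, "dp": [0, 0, -50], "twist": 0},
  {"gripper": 1, "dp": [0, 0, -80], "twist": 0},
  {"gripper": 1, "dp": [0, -20, -110], "twist": 0},
  {"gripper": 1, "dp": [0, -50, -110], "twist": 0},
  {"gripper": 1, "dp": [0, -80, -110], "twist": 0},
  {"gripper": 1, "dp": [-10, -80, -110], "twist": 0},
  {"gripper": 1, "dp": [-10, -80, -110], "twist": 0},
  {"gripper": 1, "dp": [-10, -80, -110], "twist": 0},
])

```text
time: 13.92
position: [0.523, -0.1589, 0.1629]
tcp_rot: [-0.001, 0.912, 0.41, -0.001]
force: [-0.2, -1.0, 0.3]
opening: -0.0002
```

```bash
python3 - <<'E'
from h import *
import ringm
s=arm.get_state();t=arm.read_camera("top");cv2.imwrite("pics/t11r.png",t[:,:,::-1])
w=arm.read_camera("scene");cv2.imwrite("pics/s11.png",cv2.resize(w[140:290,120:320,::-1],None,fx=4,fy=4))
cv2.imwrite("pics/t11.png",cv2.resize(t[145:290,162:332,::-1],None,fx=4,fy=4,interpolation=cv2.INTER_CUBIC))
print(s["time"],s["position"],s["force"]);ringm.ring("pics/t11r.png")
E
```

```text
13.9167 [ 0.52296623 -0.1589319   0.16289847] [-0.16229365 -1.03458304  0.30497574]
pics/t11r.png [304.55 229.24] [ 478.8 -422.9] 139.5 0.8459
pics/t11r.png [304.55 229.24] [ 478.2 -423.3] 140.2 0.8446
```

View pics/t11.png

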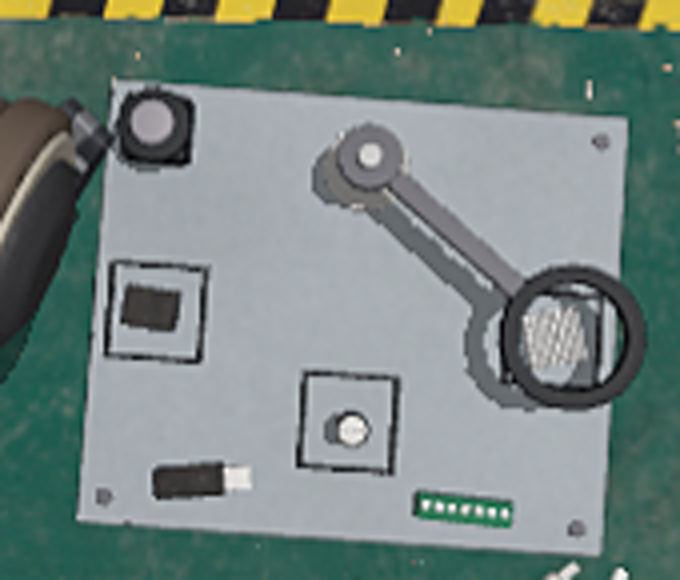

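View pics/s11.png

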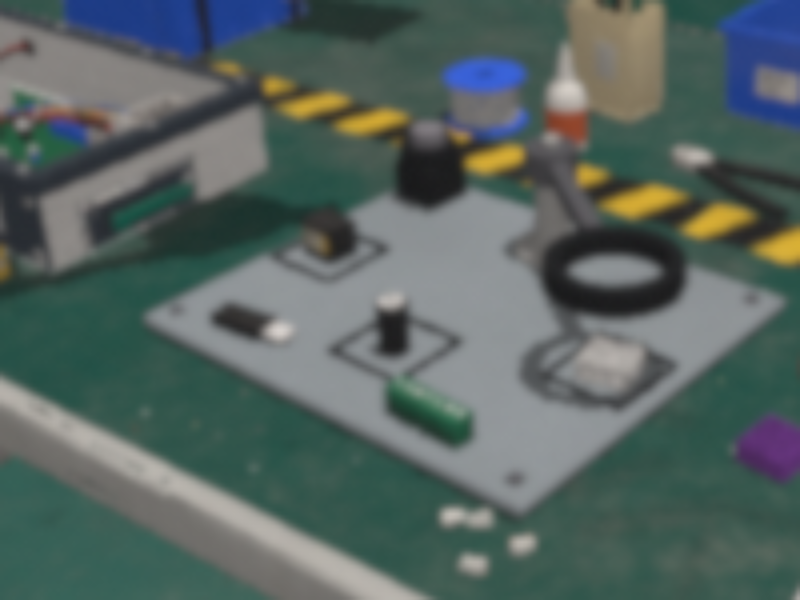

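The button bottomed out (12.4 N, no further travel, tip at z 0.056) and has sprung back. The ring is unmoved at 0.845 rad, the parts are in their nests, and the robot is clear, so I hand in.

```bash
python3 -c "
from bench import arm
print(arm.finish_job())"
```

```text
the job is handed in; nothing more can be done
None
```

I pushed the ring light's swing arm round with the shut fingers until the ring was centred over the heat sink in the right nest. Then I pressed the lamp button to its stop, let go, moved clear and handed the job in. It took about 14 s of robot time, and no verdict was reported.

**Ring:** In the last top view the ring centre is at about (478.8, -422.9) mm and the heat sink at about (479.3, -422.4) mm, roughly 1 mm apart. The ring had not moved after the press.

**Button:** The fingertip stopped at z = 56 mm, which is 6 mm of travel. The force rose from about 3.5 N to 12.4 N with no further travel. The pictures afterwards show nothing touching the button and nothing looking out of place on it.

**Other things:** The last pictures show the relay, capacitor and heat sink in their nests. The USB stick, terminal block, spool and bottle are where they were.

**Checks that disagreed:**
- **Extra pushes:** The first push left the ring about 3.5 mm short and the second about 2 mm short by the top camera, so I pushed a third time.
- **Wrist view:** Its bar angle read about 0.01 rad higher than the top view at the one pose where I compared them.
- **Failed fits:** A sub-pixel edge fit of the ring and a colour mask of the heat sink were unreliable. I used contour fits for the ring and an enlarged crop for the heat sink instead.

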